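Arm the guarded switch

TASK

Power up the packing line: with the fingertips, lift the hinged metal guard on the grey switch box by its lip, push the toggle beneath it fully over to the far side, towards the guard's hinge, then draw the fingers out so that the guard drops fully shut again. This is fingertip work: do not pick up, tip or shove the switch box, and leave the things that stand round it where they are.

Things in the scene. Friction and masses are not known exactly. Their poses are not given: they have to be found in the camera images.
- switch_box: Grey steel switch box, 150 (x) x 120 (y) x 60 mm high, 3 kg, standing loose on rubber feet. Origin: centre of its underside; z up; its -x side is the near side, where the guard's lip is, and +x points from the lip to the guard's hinge. On its flat top (z = 60 mm) are the guard and, hidden under it, the toggle. The top is bare from the near edge (x = -75 mm) to the guard's lip.
- guard (a joint): Hinge of the guard, rad: 0 shut, grows as the near side (the lip) rises, stop at 1.1. The guard is an aluminium sheet hood, 60 g, 70 mm wide (box y -35 to +35). It needs under 1 N at the lip to lift; its weight and a light hinge spring drop it shut from any angle. A finger that points forward and down (tilted 25 to 45 degrees from straight down) and enters under the lip along the box's +x lifts it; the guard then rests on the finger.
- guard_hinge (a point): Middle of the hinge line, at the far end: x = +29, y = 0, z = 68 mm of the box, line parallel to the box's y. Guard shut, in box mm: the hood's flat top is at z = 105 from x = -14 to +25; the side skirts, 64 apart inside, reach down to z = 72; the near wall slopes from x = -14, z = 104 to x = -17, z = 86, where the lip begins.
- guard_lip (a point): Middle of the outer edge of the guard's lip, which slants outward and slightly up from the near wall. Guard shut: x = -26, y = 0, z = 90 mm of the box. Lip 70 mm wide along y, 10 long, 3 thick; under it the near side is open: 24 mm clear between the lip's root (x = -17) and the box top, 28 mm at its edge.
- toggle (a joint): Pivot of the toggle, rad: 0 off (leans 25 degrees to the box's -x, towards the lip), 0.87 on (leans 25 degrees to +x, towards the hinge), both hard stops. Its axis is parallel to the box's y at x = +5, y = 0, z = 63 mm of the box. It is stiff and stays where it is left, so push it to its stop; it takes about 2 N near its tip. Neither position touches the shut guard.
- toggle_tip (a point): Centre of the round tip (radius 5 mm) of the steel toggle lever, 26 mm from its pivot; off: x = -6, y = 0, z = 87 mm of the box; on: x = +16. The lever is 7 to 10 mm thick.
- clear_tape_roll: Bystander: beige tape roll lying flat, 96 mm across, 45 high. Origin: centre of the underside. Loose.
- gift_box_3: Bystander: white gift box, 81 x 120 x 42 mm. Origin: centre of the underside. Loose.
- coaster_stack_4: Bystander: thin stack of green coasters, 97 x 96 x 17 mm. Origin: centre of the underside. Loose.
- glue_stick: Bystander: glue stick lying along its y, 88 mm long, 25 thick. Origin: underside, near the middle. Loose.
- pen_marker: Bystander: black and white marker lying along its y, 135 mm long, 17 thick. Origin: underside, near the middle. Loose.
- cream_cards_2: Bystander: stack of cream cards, 135 x 110 x 18 mm. Origin: centre of the underside. Loose.
Mind the look-alikes: they are no part of the job. Several things have the shape of the switch_box; the one meant has the colours described above.

How it is judged:
On the way, in this order (a step that is already met when the one before it is completed fails the run):
1. the guard is lifted by 0.15 rad or more while the toggle is still off (value of joint guard above 0.15 rad and value of joint toggle below 0.4 rad), for 0.1 s.
2. the toggle is over at the on side while the guard is still up (value of joint toggle above 0.7 rad and value of joint guard above 0.08 rad), for 0.1 s.
At the end, for the whole second after the job is handed in: The toggle is on (over 0.7 rad of 0.87), the guard is shut again (under 0.06 rad), the switch box stands flat within 25 mm of where it stood, and every bystander is within 20 mm of its start (value of joint toggle above 0.7 rad and value of joint guard below 0.06 rad and distance of switch_box from where it was at the start of the episode below 0.025 m and angle between switch_box's own z axis and vertical below 0.05 rad and linear speed of switch_box below 0.01 m/s and distance of each of clear_tape_roll, gift_box_3, coaster_stack_4, glue_stick, pen_marker, cream_cards_2 from where it was at the start of the episode below 0.02 m); the robot touches nothing.
It fails at once if the switch box is shoved more than 25 mm (distance of switch_box from where it was at the start of the episode above 0.025 m).
It fails at once if the switch box is lifted or tipped (height (world z) of switch_box above 0.008 m or angle between switch_box's own z axis and vertical above 0.1 rad).
It fails at once if a bystander is picked up or moved by more than 20 mm (distance of any of clear_tape_roll, gift_box_3, coaster_stack_4, glue_stick, pen_marker, cream_cards_2 from where it was at the start of the episode above 0.02 m).
It also fails if it takes over 32 s, if anything falls off the work surface, if the arm or the gripper's body presses on something with over 40 N, if the wrist force passes 120 N, or if a joint passes its speed limit or range.

ROBOT

A 7-joint arm with a two-finger parallel gripper is mounted at the origin on a cart in front of the work surface, level with it; the furniture and walls round the work are solid. World frame = base frame: x ahead of the robot, y to its left, z up, the work surface at z = 0. Lengths are in m, angles in rad, forces in N, time in s.
With the tool pointing down it reaches from about 0.4 to 0.875 m from the base axis. Payload 6.5 kg.
Tool frame: the origin (TCP) lies midway between the tips of the shut fingers; the grasp point (between the pads) lies 19 mm behind it (grip_depth is the distance from the TCP to the grasp point, in m); z points along the fingers, y is the line along which they close (so a half turn about z gives the same grasp; the last joint's range is limited). The gripper opens to 85 mm and grips with 20 to 120 N. Pads are 22 mm wide; open, the fingers measure 114 mm over their backs; the gripper's body (76 mm by 85 mm) begins 54 mm behind the grasp point. The pads swing forward as they close: fully open they stand 13 mm farther back than shut.
Start: joints at [1.101, 0.536, -0.004, 1.538, 0.003, 1.067, -0.071], TCP at [0.255, -0.598, 0.231] pointing down, gripper open.
Joint ranges: [-2.7, 2.7], [-0.37, 2.16], [-1.27, 1.26], [0.24, 2.4], [-1.31, 4.45], [0.19, 1.91], [-2.76, 2.76]. Speed limits (rad/s): [2.39, 2.39, 3.14, 3.14, 3.14, 3.14, 3.14].

INTERFACE

Orientations are given as a unit quaternion [w, x, y, z].
In Python, from plant import observe, snapshot, calibration, finish_job, regions_of, grip_depth gives the robot as it stands.
- The arm moves only by the shell command python3 -m creep 'ROWS' [OPENING]. ROWS is JSON, one flat list of numbers, 6 for each row, row after row: the shift along the tool's x, y, z in mm, then the turn, a rotation vector about the tool's x, y, z in rad. In form: [tx, ty, tz, ax, ay, az, tx, ty, tz, ax, ay, az, ...]. A call has exactly 5 rows; each row shifts and turns the commanded pose from where the row before left it, along the tool's axes as they then stand; what a row does not reach is not made up. A row lasts 1/8 s, in which the tool goes at most 62.5 mm and 10.7 degrees, less where a joint would pass 70% of its speed; a pose out of reach is approached as far as the arm can. A call is refused whole if a number of a shift passes 62.5 or a number of a turn 0.188, either way. A call with a gripper value outside its range is refused whole. OPENING is the finger opening in mm, from 0 to 85.4, set as the call begins (- or left out, the last holds). The fingers move at their own pace and stop on an object; the grip force is fixed at half the most. Time passes only in rows, so rows that do not move let the fingers close, or fill a call up. It gives the time, the measured TCP pose, the force, the opening and the grip force at its end, in the units of the state.
- observe(): the state, without advancing time (a new reading comes with each control period).
- snapshot(name): name is "scene" or "side" or "wrist"; returns the picture (480x640x3 uint8, red, green, blue); there is no depth.
- calibration(name): a dict with "vertical_fov" (degrees; the focal length in pixels is half the picture's height over the tangent of half this angle, whatever the lens; pixels are square), "cx", "cy" (the principal point, pixels), "k1" (the pictures are not rectified: a ray, as slopes to the right and down, at radius r is drawn at 1 + k1 r^2 times it, then the intrinsics apply), "extrinsics" (4x4, takes a point from world to camera coordinates); the wrist camera has in their place "hand_eye" (4x4, takes a point from camera to tool coordinates, whose origin is the TCP and whose axes are the flange's). Camera axes: x right, y up, looking along -z (the intrinsics and any distortion apply to the point x, -y, -z); pixel columns grow to the right and rows downward; lengths in m; the calibration is good to about 2 mm. A picture is of the moment at which its call begins: read the wrist's pose just before it. calibration takes no time and is no camera call.
- finish_job(): hands the job in; it is judged then, once.
Trained networks look in the newest picture that a camera, given by its name, has taken for a name from the list of things; names that differ only in an ending like _2 or _b are one class to them, and where a whole thing is asked for, a point or a joint stands for the part that bears it (a point fixed in the world has none). Each returns a list of dicts, best first, with "p" (0 to 1); they miss things now and then, are a little off and sometimes report something else, mostly with a low value. They report only what shows in the picture. A call takes as long as a camera call. They do not tell look-alikes from the thing itself.
- regions_of(camera, target): "pixels" (480x640 bool, what is visible of it) and "bbox" ([left, top, width, height] in pixels, round what is visible of it).
The state is a dict: "clock": time; "joints": joint angles; "joint_velocities": joint speeds; "tau": joint torques, N m; "eef_pos": TCP position; "ee_rot": TCP orientation; "force": force on the tool from outside, world axes, zero at the start; "moment": the same for the moment, N m; "grip_width": finger opening in m; "finger_force": force on a finger pad.
Only numpy, scipy, OpenCV 4.12 (cv2) and the standard library are available. Lean on these libraries where they do the work, as an engineer would, in place of code of your own. Each camera call takes 0.05 s, during which the arm holds its last target. There are 200 camera calls.

## Working session

There is one attempt and no reset: what is moved stays moved. The work goes in short steps, Python scripts to look and compute and a shell command to move; the robot and the scene stay as the last step left them, time stands still between calls to the robot, and variables do not carry over. Pictures are saved under pics/ and viewed, at most 10 in all, crops included, and the job is handed in when it is done.

```bash
ls; mkdir -p pics; python3 - <<'E'
from plant import *
import cv2,numpy as np
np.set_printoptions(precision=4,suppress=True)
for c in("scene","side","wrist"):
    print(c,{k:np.array(v) for k,v in calibration(c).items()})
    cv2.imwrite(f"pics/{c}0.png",snapshot(c)[:,:,::-1])
    for r in regions_of(c,"switch_box")[:4]: print(r["p"],r["bbox"])
print(observe(),grip_depth)
E
```

```text
pics
scene {'vertical_fov': array(51.5183), 'cx': array(327.0538), 'cy': array(240.0102), 'k1': array(-0.0235), 'extrinsics': array([[-0.7357, -0.6773,  0.002 ,  0.4295],
       [ 0.4031, -0.4355,  0.8048, -0.2664],
       [-0.5443,  0.5929,  0.5935, -0.9684],
       [ 0.    ,  0.    ,  0.    ,  1.    ]])}
0.97 [239.7, 216.4, 68.7, 60.6]
0.64 [305.3, 300.8, 72.9, 82.7]
side {'vertical_fov': array(49.9105), 'cx': array(316.3025), 'cy': array(228.9381), 'k1': array(-0.1236), 'extrinsics': array([[-0.8049, -0.5933,  0.0072,  0.4605],
       [ 0.398 , -0.5309,  0.7481, -0.2517],
       [-0.4401,  0.605 ,  0.6635, -0.9701],
       [ 0.    ,  0.    ,  0.    ,  1.    ]])}
0.81 [215.4, 203.9, 79.2, 68.4]
0.59 [310.8, 301.7, 68.9, 81.9]
wrist {'vertical_fov': array(69.3568), 'cx': array(313.1687), 'cy': array(239.0022), 'k1': array(-0.0236), 'hand_eye': array([[-0.0004,  0.9556,  0.2946,  0.0753],
       [ 1.    ,  0.0002,  0.0007, -0.0007],
       [ 0.0006,  0.2946, -0.9556, -0.1422],
       [ 0.    ,  0.    ,  0.    ,  1.    ]])}
{'clock': 0.3, 'joints': array([ 1.1008,  0.5367, -0.0044,  1.5382,  0.0026,  1.0673, -0.0712]), 'joint_velocities': array([-0.0001, -0.0005,  0.0013, -0.0024, -0.0011,  0.0001,  0.0008]), 'tau': array([ -0.0002, -58.27  ,   1.0469, -25.8938,   0.0123,   0.0063,
         0.    ]), 'eef_pos': array([ 0.2553, -0.5975,  0.231 ]), 'ee_rot': array([-0.0003,  0.9797,  0.2006, -0.0001]), 'force': array([-0.1502, -0.4909, -0.077 ]), 'moment': array([0.1144, 0.034 , 0.0235]), 'finger_force': 0.0, 'grip_width': 0.08558817051938532} 0.0187
```

View pics/scene0.png

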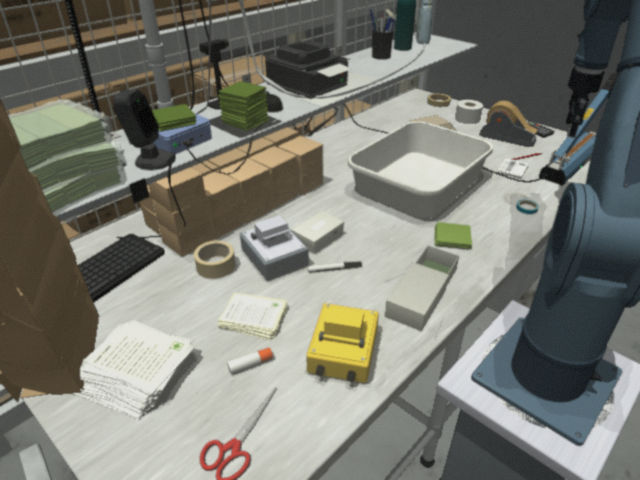

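View pics/side0.png

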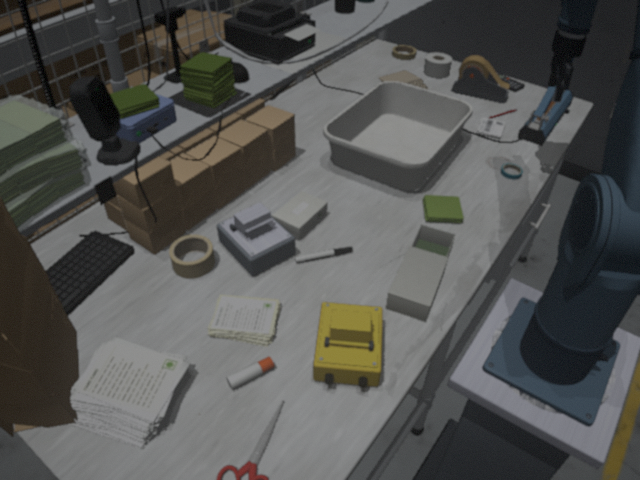

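The scene view shows the grey box at about (273,247) and the yellow look-alike at (343,342). In the side view the grey box is at (255,238). I'll enlarge it.

```bash
python3 - <<'E'
import cv2,numpy as np
a=cv2.imread("pics/scene0.png")[205:285,230:320];b=cv2.imread("pics/side0.png")[197:277,205:295]
f=lambda i:cv2.resize(i,None,fx=4.4,fy=4.4,interpolation=cv2.INTER_CUBIC)
cv2.imwrite("pics/crop0.png",np.hstack([f(a),f(b)]))
E
```

```text
(no output)
```

View pics/crop0.png

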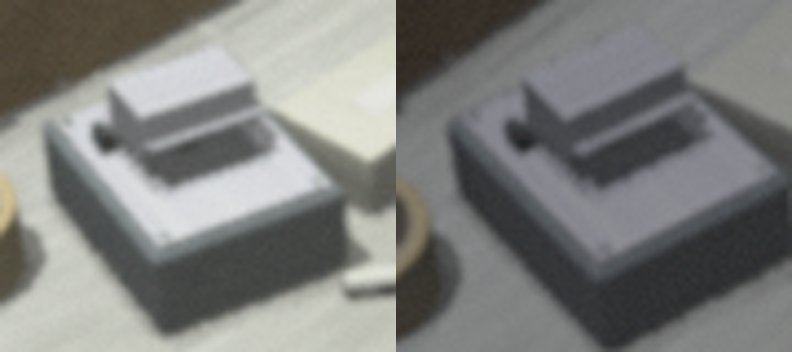

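The crop shows the lip side of the grey box facing the lower right, which is box -x. Near top edge: (155,250) to (340,185). Far +y corner: (48,125). Lip: (150,150) to (268,110). I'll fit the pose from these points in both cameras.

```bash
cat > h.py <<'E'
from plant import *
import numpy as np,cv2
from scipy.spatial.transform import Rotation as R
from scipy.optimize import least_squares
np.set_printoptions(precision=4,suppress=True)
def proj(c,P,T=None):
    k=calibration(c); T=np.array(k["extrinsics"]) if T is None else T
    q=np.c_[P,np.ones(len(P))]@T.T; s=np.c_[q[:,0],-q[:,1]]/-q[:,2:3]
    s=s*(1+k["k1"]*(s**2).sum(1,keepdims=True)); f=240/np.tan(np.radians(k["vertical_fov"])/2)
    return s*f+[k["cx"],k["cy"]]
def wristT(o):
    X=np.eye(4);X[:3,:3]=rot(o).as_matrix();X[:3,3]=o["eef_pos"]
    return np.linalg.inv(X@np.array(calibration("wrist")["hand_eye"]))
def rot(o): q=o["ee_rot"]; return R.from_quat([q[1],q[2],q[3],q[0]])
def boxw(p,P): return R.from_euler('z',p[2]).apply(np.asarray(P)/1000.)+[p[0],p[1],0]
E
python3 - <<'E'
from h import *
P=np.array([[-75,60,60],[-75,-60,60],[75,60,60],[-75,60,5],[-14,35,105],[-14,-35,105],[25,35,105],[25,-35,105],[-26,35,90],[-26,-35,90]])
a=np.array([[155,250],[340,185],[48,125],[165,333],[125,120],[258,80],[110,88],[225,45],[150,150],[268,110]])/4.4+[230,205]
b=(np.array([[598,268],[785,178],[450,130],[607,348],[567,125],[685,75],[525,75],[640,30],[580,152],[700,100]])-[396,0])/4.4+[205,197]
f=lambda p:np.r_[(proj("scene",boxw(p,P))-a),(proj("side",boxw(p,P))-b)].ravel()
for y0 in(0,1.5,-1.5,3):
    s=least_squares(f,[.7,0,y0],loss='soft_l1');print(s.x,s.cost)
    if s.cost<100:print(s.fun.reshape(-1,2).T)
s=R.from_euler('z',0)
def ray(c,uv):
    k=calibration(c);f=240/np.tan(np.radians(k["vertical_fov"])/2);d=(np.array(uv)-[k["cx"],k["cy"]])/f
    d=d/(1+k["k1"]*(d@d));T=np.array(k["extrinsics"]);D=T[:3,:3].T@[d[0],-d[1],-1];o=-T[:3,:3].T@T[:3,3];return o-D*o[2]/D[2]
for n in["clear_tape_roll","gift_box_3","coaster_stack_4","glue_stick","pen_marker","cream_cards_2"]:
    for r in regions_of("scene",n)[:2]:
        q=r["bbox"];print(n,r["p"],ray("scene",[q[0]+q[2]/2,q[1]+q[3]/2])[:2])
E
```

```text
[ 0.662   0.1095 -0.2754] 23.00081495071409
[[-0.0981  2.7363 -1.8256 -0.7037  3.6043 -0.4697  0.0272 -0.3603  0.5987
  -0.1449 -0.2756  3.1912 -1.853  -0.3275 -0.2838  0.0081 -0.139   0.5197
   0.3151 -0.0072]
 [ 2.1421  0.546  -1.518   1.2008 -0.447  -0.0869 -1.1472  0.2737  0.4009
   0.5796  2.0053 -0.8613 -3.6851  1.6879 -1.4555 -2.7693  0.6063 -1.3382
   0.6008 -0.4518]]
[ 0.662   0.1095 -0.2754] 23.000814950723715
[[-0.0981  2.7363 -1.8257 -0.7037  3.6043 -0.4697  0.0272 -0.3603  0.5987
  -0.1449 -0.2756  3.1912 -1.853  -0.3275 -0.2838  0.0081 -0.139   0.5197
   0.3151 -0.0072]
 [ 2.1421  0.546  -1.518   1.2008 -0.447  -0.0869 -1.1472  0.2737  0.4009
   0.5796  2.0053 -0.8613 -3.685   1.6879 -1.4555 -2.7693  0.6063 -1.3382
   0.6008 -0.4518]]
[ 0.662   0.1095 -0.2754] 23.00081495071322
[[-0.0981  2.7363 -1.8257 -0.7037  3.6043 -0.4697  0.0272 -0.3603  0.5987
  -0.1449 -0.2756  3.1912 -1.853  -0.3275 -0.2838  0.0081 -0.139   0.5197
   0.3151 -0.0072]
 [ 2.1421  0.546  -1.518   1.2008 -0.447  -0.0869 -1.1472  0.2737  0.4009
   0.5796  2.0053 -0.8613 -3.685   1.6879 -1.4555 -2.7693  0.6063 -1.3382
   0.6008 -0.4518]]
[0.662  0.1095 6.0078] 23.00081495082806
[[-0.0981  2.7363 -1.8256 -0.7037  3.6043 -0.4697  0.0272 -0.3603  0.5987
  -0.1449 -0.2756  3.1912 -1.853  -0.3275 -0.2838  0.0081 -0.139   0.5197
   0.3151 -0.0072]
 [ 2.1421  0.546  -1.518   1.2008 -0.447  -0.0869 -1.1472  0.2737  0.4009
   0.5796  2.0053 -0.8613 -3.6851  1.6879 -1.4555 -2.7693  0.6063 -1.3382
   0.6008 -0.4518]]
clear_tape_roll 0.6 [0.7665 0.2203]
gift_box_3 0.64 [ 0.6655 -0.0512]
coaster_stack_4 0.64 [ 0.3833 -0.283 ]
coaster_stack_4 0.51 [0.7641 0.2183]
pen_marker 0.7 [0.528  0.0286]
pen_marker 0.2 [ 0.3826 -0.2829]
cream_cards_2 0.69 [ 0.6623 -0.0522]
cream_cards_2 0.67 [0.5418 0.2838]
```

```bash
python3 -m creep '[38,-37,0,0,0,0,38,-37,0,0,0,0,38,-37,0,0,0,0,38,-37,0,0,0,0,38,-37,0,0,0,0]' 0
python3 -m creep '[38,-37,0,0,0,0,38,-37,0,0,0,0,38,-37,0,0,0,0,38,-37,0,0,0,0,38,-37,0,0,0,0]'
python3 -m creep '[30,-30,0,0,0,0.17,0,0,0,0,0,0.17,0,0,0,0,0,0.17,0,0,0,0,0,0.17,0,0,0,0,0,0]'
cat >> h.py <<'E'
def tool_rot(p,t): # desired tool rotation
    z=np.array([np.sin(t),0,-np.cos(t)]);x=np.array([np.cos(t),0,np.sin(t)]);M=np.c_[x,np.cross(z,x),z]
    return R.from_euler('z',p[2])*R.from_matrix(M)
def togo(p,B,t):
    o=observe();r=rot(o);d=boxw(p,[B])[0]-o["eef_pos"]
    print("clock",o["clock"],"tcp",o["eef_pos"],"box mm",R.from_euler('z',-p[2]).apply(o["eef_pos"]-[p[0],p[1],0])*1000,"F box",R.from_euler('z',-p[2]).apply(o["force"]),"grip",o["grip_width"])
    print("togo tool mm",1000*r.inv().apply(d),"rotvec",(r.inv()*tool_rot(p,t)).as_rotvec())
E
python3 - <<'E'
from h import *
togo([.662,.1095,-.2754],[-110,0,160],.61);print(observe()["joints"])
E
```

```text
clock: 1.23
eef_pos: [0.3581, -0.3514, 0.2316]
ee_rot: [0.0, 0.98, 0.201, 0.0]
force: [0.8, 0.3, 0.8]
grip_width: 0.0
finger_force: 0.0
clock: 1.85
eef_pos: [0.4601, -0.1067, 0.2317]
ee_rot: [0.0, 0.98, 0.2, 0.0]
force: [1.2, -0.0, 0.4]
grip_width: -0.0002
finger_force: 0.0
clock: 2.48
eef_pos: [0.4753, -0.0688, 0.2314]
ee_rot: [0.0, 0.991, -0.137, 0.0]
force: [0.4, -0.1, -0.7]
grip_width: 0.0
finger_force: 0.0
clock 2.475 tcp [ 0.4753 -0.0688  0.2314] box mm [-131.1746 -222.2975  231.4319] F box [ 0.3842  0.0312 -0.7026] grip 1.4599567001225462e-05
togo tool mm [  21.3395 -222.2902   71.4057] rotvec [-0.0001  0.6097  0.0009]
[ 0.1982  0.2548 -0.1731  1.9671  0.0547  0.9238 -1.8478]
```

```bash
python3 -m creep '[0,-45,0,0,0,0,0,-45,0,0,0,0,0,-44,0,0,0,0,0,-44,0,0,0,0,0,-44,0,0,0,0]'
python3 -m creep '[0,0,0,0,0.153,0,0,0,0,0,0.153,0,0,0,0,0,0.152,0,0,0,0,0,0.152,0,0,0,0,0,0,0]'
python3 - <<'E'
from h import *
p=[.662,.1095,-.2754];togo(p,[-110,0,160],.61);o=observe();print(o["joints"])
T=wristT(o);im=snapshot("wrist")[:,:,::-1].copy()
cv2.imwrite("pics/w1raw.png",im)
P=[[-75,60,60],[-75,-60,60],[75,60,60],[75,-60,60],[-14,35,105],[-14,-35,105],[25,35,105],[25,-35,105],[-26,35,90],[-26,-35,90]]
for q in proj("wrist",boxw(p,P),T): cv2.circle(im,tuple(int(v) for v in q.round()),3,(0,0,255),1)
cv2.imwrite("pics/w1.png",im)
E
```

```text
clock: 3.1
eef_pos: [0.5362, 0.146, 0.2314]
ee_rot: [-0.0, 0.991, -0.136, 0.0]
force: [0.2, 0.5, 0.0]
grip_width: 0.0001
finger_force: 0.0
clock: 3.72
eef_pos: [0.5349, 0.1439, 0.2189]
ee_rot: [0.039, 0.971, -0.13, 0.194]
force: [-0.1, -0.5, -0.5]
grip_width: -0.0003
finger_force: 0.0
clock 3.725 tcp [0.5349 0.1439 0.2189] box mm [-131.6945   -1.4386  218.8601] F box [ 0.0116 -0.5075 -0.4625] grip -0.00026447679261218404
togo tool mm [-2.8238 -2.8735 62.6179] rotvec [0.0208 0.2114 0.0158]
[-0.7347  0.2566  0.2431  2.091   0.4392  0.5733 -2.6887]
```

View pics/w1.png

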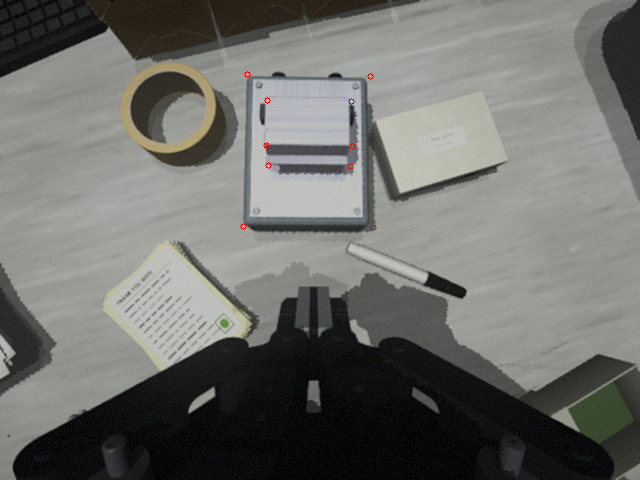

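The wrist view confirms the fit. The overlay falls on the hood (265–353, 97–168) and on the box, with the fingers at about (314,295). The last joint is near its limit, so I'll make the equivalent half turn.

```bash
python3 -m creep '[0,0,0,0,0,-0.185,0,0,0,0,0,-0.185,0,0,0,0,0,-0.185,0,0,0,0,0,-0.185,0,0,0,0,0,-0.185]' >/dev/null
python3 -m creep '[0,0,0,0,0,-0.185,0,0,0,0,0,-0.185,0,0,0,0,0,-0.185,0,0,0,0,0,-0.185,0,0,0,0,0,-0.185]' >/dev/null
python3 -m creep '[0,0,0,0,0,-0.185,0,0,0,0,0,-0.185,0,0,0,0,0,-0.185,0,0,0,0,0,-0.185,0,0,0,0,0,-0.185]' >/dev/null
python3 -m creep '[0,0,0,0,0,-0.185,0,0,0,0,0,-0.185,0,0,0,0,0,0,0,0,0,0,0,0,0,0,0,0,0,0]'
cat >> h.py <<'E'
_t=tool_rot
def tool_rot(p,t): return _t(p,t)*R.from_euler('z',np.pi)
E
python3 - <<'E'
from h import *
p=[.662,.1095,-.2754];togo(p,[-110,0,160],.61);print(observe()["joints"])
E
```

```text
clock: 6.28
eef_pos: [0.5364, 0.1415, 0.2195]
ee_rot: [0.195, 0.134, 0.971, -0.039]
force: [0.1, -0.8, -0.2]
grip_width: -0.0002
finger_force: 0.0
clock 6.275 tcp [0.5364 0.1415 0.2195] box mm [-129.6171   -3.3467  219.4846] F box [ 0.3066 -0.7462 -0.1503] grip -0.00023852205092407224
togo tool mm [ 5.0138  4.787  62.3409] rotvec [-0.0218 -0.2109  0.0089]
[-0.261   0.2721 -0.2981  2.0639  0.6567  0.6557  0.2628]
```

```bash
python3 -m creep '[5,5,0,-0.011,-0.105,0.004,0,0,0,-0.011,-0.105,0.004,0,0,20,0,0,0,0,0,20,0,0,0,0,0,20,0,0,0]'
python3 - <<'E'
from h import *
p=[.662,.1095,-.2754];togo(p,[-62,0,71],.61);print(observe()["joints"])
E
```

```text
clock: 6.9
eef_pos: [0.5663, 0.1388, 0.1675]
ee_rot: [0.295, 0.13, 0.946, -0.041]
force: [0.3, -0.2, 1.1]
grip_width: -0.0001
finger_force: 0.0
clock 6.9 tcp [0.5663 0.1388 0.1675] box mm [-100.0502    2.1354  167.5121] F box [ 0.3834 -0.1067  1.1468] grip -8.376981369186827e-05
togo tool mm [ 23.6702  -2.1083 101.0062] rotvec [ 0.0004 -0.0043  0.0026]
[-0.4597  0.376  -0.126   2.1918  1.3137  0.5026 -0.4388]
```

```bash
python3 -m creep '[6,-1,20,0,0,0,6,-1,20,0,0,0,6,0,20,0,0,0,4,0,20,0,0,0,2,0,17,0,0,0]'
python3 - <<'E'
from h import *
p=[.662,.1095,-.2754];togo(p,[-62,0,72],.61);o=observe();print(o["joints"])
import numpy as np
T=wristT(o)
P=[[-75,60,60],[-75,-60,60],[-14,35,105],[-14,-35,105],[25,35,105],[25,-35,105],[-26,35,90],[-26,-35,90]]
out=[]
for c in("scene","wrist","side"):
    im=snapshot(c)[:,:,::-1].copy()
    Q=proj(c,boxw(p,P),T if c=="wrist" else None)
    if c=="wrist":
        for q in Q: cv2.circle(im,tuple(int(v) for v in q.round()),2,(0,0,255),1)
        out.append(cv2.resize(im,(400,300)))
    else:
        m=Q.mean(0).astype(int);out.append(cv2.resize(im[m[1]-45:m[1]+45,m[0]-60:m[0]+60],(400,300),interpolation=2))
cv2.imwrite("pics/a2.png",np.vstack([np.hstack(out[:2]),np.hstack([out[2],out[2]*0])]))
E
```

```text
clock: 7.52
eef_pos: [0.5997, 0.1271, 0.0737]
ee_rot: [0.295, 0.13, 0.946, -0.041]
force: [-0.2, 0.5, -0.5]
grip_width: -0.0004
finger_force: 0.0
clock 7.525 tcp [0.5997 0.1271 0.0737] box mm [-64.704   -0.0335  73.688 ] F box [-0.3334  0.4211 -0.5333] grip -0.00037429418240414025
togo tool mm [-1.2636  0.0297  2.9266] rotvec [ 0.0001 -0.0048  0.0028]
[-0.4418  0.6033 -0.0764  2.1576  1.7423  0.4576 -0.8498]
```

View pics/a2.png

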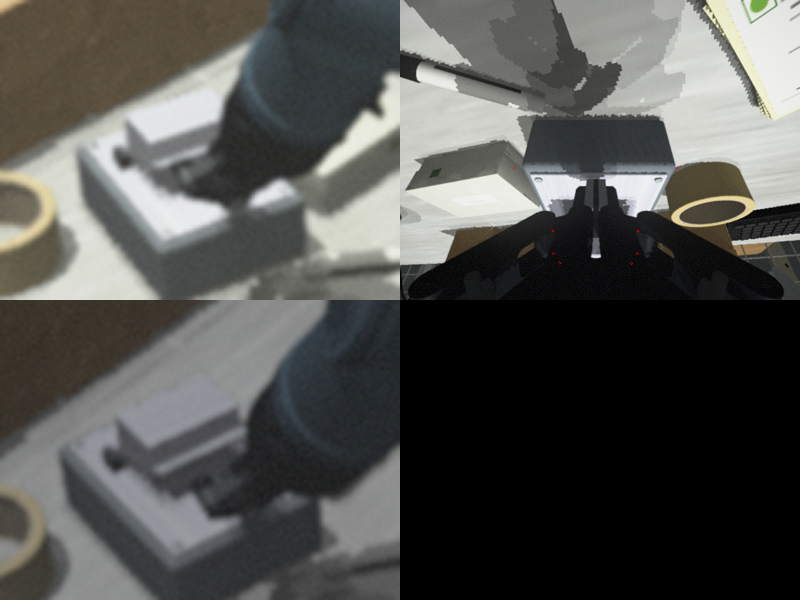

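The fingertips sit in front of the lip, centred and just above the box top (left views, at about (190,180) and (215,490)). I'll move in along box +x.

```bash
python3 -m creep '[-6.6,0,4.6,0,0,0,-6.6,0,4.6,0,0,0,-6.6,0,4.6,0,0,0,-6.6,0,4.6,0,0,0,-6.6,0,4.6,0,0,0]'
cat > s.py <<'E'
from h import *
p=[.662,.1095,-.2754];togo(p,[0,0,74],.61)
E
python3 s.py
```

```text
clock: 8.3
eef_pos: [0.6386, 0.1157, 0.0743]
ee_rot: [0.295, 0.129, 0.946, -0.042]
force: [-1.2, 0.4, 0.9]
grip_width: 0.0001
finger_force: 0.5
clock 8.3 tcp [0.6386 0.1157 0.0743] box mm [-24.1827  -0.3535  74.2756] F box [-1.2219  0.0638  0.9473] grip 0.00010795236350040389
togo tool mm [-19.732    0.2903  13.9845] rotvec [-0.0002 -0.0048  0.0034]
```

```bash
python3 -m creep '[-3.2,0,-2.7,0,0,0,-3.2,0,-2.7,0,0,0,-3,0,-2.7,0,0,0,0,0,0,0,0,0,0,0,0,0,0,0]'
python3 - <<'E'
from h import *
p=[.662,.1095,-.2754];togo(p,[0,0,76],.61)
out=[]
for c in("scene","side"):
    im=snapshot(c)[:,:,::-1];m=proj(c,boxw(p,[[0,0,80]]))[0].astype(int)
    out.append(cv2.resize(im[m[1]-45:m[1]+45,m[0]-60:m[0]+60],(400,300),interpolation=2))
cv2.imwrite("pics/a3.png",np.hstack(out))
E
```

```text
clock: 8.93
eef_pos: [0.6411, 0.1152, 0.0863]
ee_rot: [0.295, 0.129, 0.946, -0.041]
force: [-0.1, -0.3, 0.4]
grip_width: -0.0
finger_force: 0.3
clock 8.925 tcp [0.6411 0.1152 0.0863] box mm [-21.702   -0.1794  86.3061] F box [-0.0365 -0.3264  0.3616] grip -1.8713376340772282e-05
togo tool mm [-11.9837   0.1369  20.823 ] rotvec [-0.     -0.0048  0.0036]
```

View pics/a3.png

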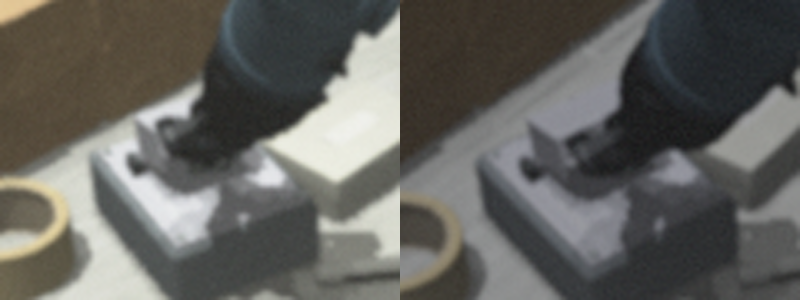

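The guard is clearly up (about (155,135) left, (545,140) right), resting on the fingers. I'll drop a little, then push forward.

```bash
python3 -m creep '[2.6,0,3.7,0,0,0,2.6,0,3.7,0,0,0,-3.3,0,2.3,0,0,0,-3.3,0,2.3,0,0,0,-3.3,0,2.3,0,0,0]' >/dev/null; python3 s.py
python3 -m creep '[-2.5,0,1.7,0,0,0,-2.5,0,1.7,0,0,0,-2.5,0,1.7,0,0,0,-2.5,0,1.7,0,0,0,0,0,0,0,0,0]' >/dev/null; python3 s.py
```

```text
clock 9.65 tcp [0.6529 0.1118 0.0771] box mm [-9.3857 -0.2509 77.1401] F box [-2.8022  0.3009  0.6287] grip -0.00012858502686353442
togo tool mm [-5.9342  0.2319  7.9212] rotvec [-0.0001 -0.0049  0.0034]
clock 10.275 tcp [0.6649 0.1084 0.0775] box mm [ 3.1029 -0.278  77.497 ] F box [-0.5685 -0.3037  0.0246] grip 4.320672087768351e-05
togo tool mm [4.5413 0.2928 1.1069] rotvec [-0.0004 -0.004   0.0031]
```

```bash
for i in 1; do python3 -m creep '[-0.8,0,0.6,0,0,0,-0.8,0,0.6,0,0,0,-0.8,0,0.6,0,0,0,-0.8,0,0.6,0,0,0,0,0,0,0,0,0]' >/dev/null; python3 s.py; done
python3 - <<'E'
from h import *
p=[.662,.1095,-.2754]
out=[]
for c in("scene","side"):
    im=snapshot(c)[:,:,::-1];m=proj(c,boxw(p,[[0,0,80]]))[0].astype(int)
    out.append(cv2.resize(im[m[1]-45:m[1]+45,m[0]-60:m[0]+60],(400,300),interpolation=2))
cv2.imwrite("pics/a4.png",np.hstack(out))
E
```

```text
clock 10.9 tcp [0.6674 0.1078 0.0768] box mm [ 5.656  -0.1726 76.8098] F box [-6.1176 -0.583   5.0702] grip -0.0002728021440181482
togo tool mm [ 6.2502  0.1967 -0.9006] rotvec [-0.     -0.0058  0.0039]
```

View pics/a4.png

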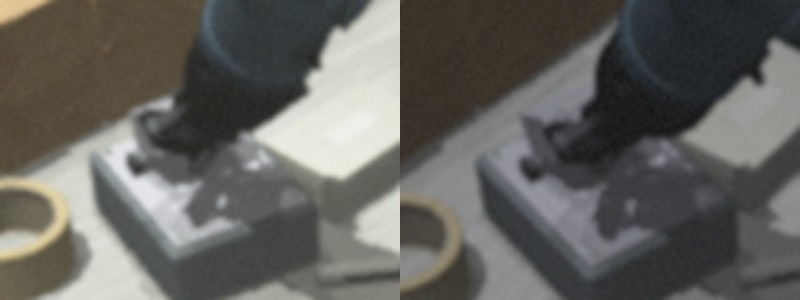

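```bash
python3 -m creep '[-0.8,0,0.6,0,0,0,-0.4,0,0.3,0,0,0,0,0,0,0,0,0,0,0,0,0,0,0,0,0,0,0,0,0]' >/dev/null; python3 s.py
```

```text
clock 11.625 tcp [0.6678 0.1078 0.0765] box mm [ 6.0372 -0.0356 76.544 ] F box [-15.1393  -2.3064   9.9676] grip 0.00014792519798496762
togo tool mm [ 6.4151  0.0639 -1.3281] rotvec [ 0.0003 -0.007   0.0043]
```

Hard stop reached (15 N with no travel), so the toggle is over. I'll draw straight back along box -x.

```bash
python3 -m creep '[8.2,0,-5.7,0,0,0,8.2,0,-5.7,0,0,0,10,0,-7,0,0,0,12.3,0,-8.6,0,0,0,16.4,0,-11.4,0,0,0]' >/dev/null; python3 s.py
python3 -m creep '[12.3,0,-8.6,0,0,0,0,0,-30,0,0,0,0,0,-40,0,0,0,0,0,-40,0,0,0,0,0,-20,0,0,0]' >/dev/null; python3 s.py
python3 - <<'E'
from h import *
p=[.662,.1095,-.2754]
out=[]
for c in("scene","side"):
    im=snapshot(c)[:,:,::-1];m=proj(c,boxw(p,[[0,0,80]]))[0].astype(int)
    out.append(cv2.resize(im[m[1]-45:m[1]+45,m[0]-60:m[0]+60],(400,300),interpolation=2))
o=observe();T=wristT(o);im=snapshot("wrist")[:,:,::-1].copy()
P=[[-75,60,60],[-75,-60,60],[75,60,60],[75,-60,60],[-14,35,105],[-14,-35,105],[25,35,105],[25,-35,105],[-26,35,90],[-26,-35,90]]
for q in proj("wrist",boxw(p,P),T): cv2.circle(im,tuple(int(v) for v in q.round()),2,(0,0,255),1)
cv2.imwrite("pics/a5.png",np.vstack([np.hstack(out),np.hstack([cv2.resize(im,(400,300)),out[0]*0])]))
E
```

```text
clock 12.25 tcp [0.6046 0.1251 0.0776] box mm [-59.4558  -0.5789  77.5863] F box [0.0663 0.1966 0.1701] grip -0.0002222853048521453
togo tool mm [-46.8176   0.4596  36.8252] rotvec [-0.0005 -0.0037  0.003 ]
clock 12.875 tcp [0.5186 0.15   0.186 ] box mm [-148.9964   -0.0037  185.9892] F box [ 0.1331 -0.5756 -0.064 ] grip -0.00037914803014022413
togo tool mm [-58.5546  -0.3888 176.9539] rotvec [ 0.0011 -0.0033  0.0034]
```

View pics/a5.png

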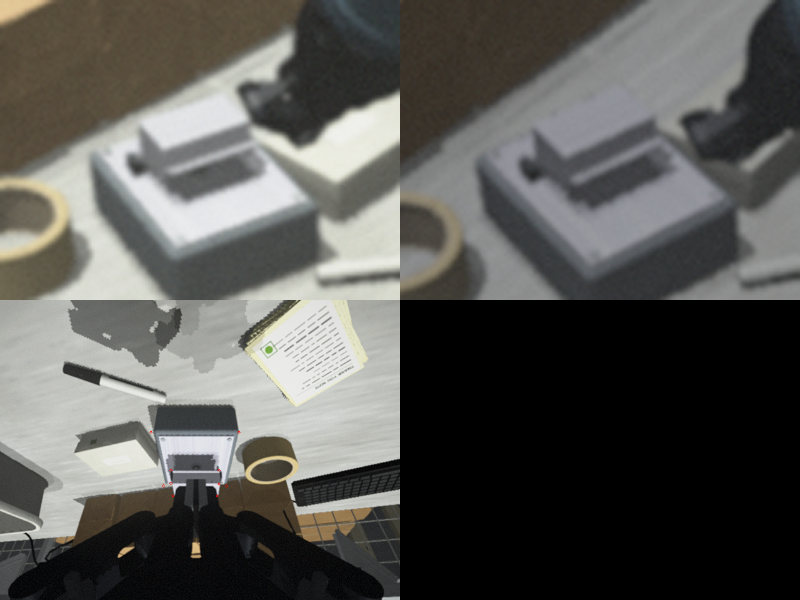

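The guard is shut ((195,135) left, (595,135) right), and the box and its neighbours haven't moved. The robot touches nothing. The end-stop force pointed back and up, as it would from the lever at its far stop.

```bash
python3 -c "
from plant import *
print(finish_job())"
```

```text
the job is handed in; nothing more can be done
None
```

The job is handed in at about 13 s of the 32 s allowed: I lifted the guard, pushed the toggle to its far stop and drew the fingers out, and the pictures show the guard shut and the box and nearby things unmoved; the toggle itself is hidden, so "on" is inferred from the 15 N hard stop, and no verdict came back.

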